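# Clip the phone into the recipe stand

### The arm

A 6-joint arm with a two-finger parallel gripper is mounted at the origin on a cart in front of the work surface, level with it; the furniture and walls round the work are solid. World frame = base frame: x ahead of the robot, y to its left, z up, the work surface at z = 0. Lengths are in m, angles in degrees, forces in N, time in s.
With the tool pointing down it reaches from about 0.35 to 0.875 m from the base axis. Payload 4.2 kg.
Tool frame: the origin (TCP) lies between the finger pads; the fingertips stand 19 mm ahead of it and the grasp point (between the pads) is the TCP; z points along the fingers, y is the line along which they close (so a half turn about z gives the same grasp; the last joint's range is limited). The gripper opens to 87 mm and grips with 3 to 60 N. Pads are 19 mm wide; open, the fingers measure 117 mm over their backs; the gripper's body (75 mm by 190 mm) begins 51 mm behind the grasp point.
Start: joints at [90.333, 22.042, 0.453, 0, -68.411, -14.817], TCP at [0.156, 0.605, 0.242] pointing down, gripper open.
Joint ranges: [-179.83, 179.83], [-69.29, 118.12], [-61.27, 80.66], [-181.25, 117.63], [-171.15, -9.14], [-177.46, 177.46]. Speed limits (degrees/s): [159.86, 159.86, 180, 180, 180, 180].

### API

Orientations are given as a 3x3 rotation matrix whose columns are the frame's x, y, z axes.
In Python, from station import r gives the robot as it stands.
- The arm moves only by the tool drive_tool, never from a script. Its argument "steps" is one flat list of numbers, 7 for each row, row after row: the turn, a rotation vector about the tool's x, y, z in rad, then the shift along the tool's x, y, z in m, then the opening, from 0 (shut) to 1 (fully open). A call has 1 to 10 rows; each row shifts and turns the commanded pose from where the row before left it, along the tool's axes as they then stand; what a row does not reach is not made up. A row lasts 1/12 s, in which the tool goes at most 41.7 mm and 7.16 degrees, less where a joint would pass 70% of its speed; a pose out of reach is approached as far as the arm can. A call is refused whole if a number of a shift passes 0.0417 or a number of a turn 0.125, either way. A call with a gripper value outside its range is refused whole. The fingers move at their own pace and stop on an object; the grip force is fixed at half the most. Time passes only in rows, so rows that do not move let the fingers close. It gives the time, the measured TCP pose, the force, the opening and the grip force at its end, in the units of the state.
- r.sense(): the state, without advancing time (a new reading comes with each control period).
- r.capture(name): name is "scene" or "side" or "wrist"; returns the picture (400x640x3 uint8, blue, green, red); there is no depth.
- r.camera_params(name): a dict with "camera_matrix" (3x3 intrinsics, pixels), "extrinsics" (4x4, takes a point from world to camera coordinates). Camera axes: x right, y down, z forward; pixel columns grow to the right and rows downward; lengths in m; the calibration is good to about 2 mm. A picture is of the moment at which its call begins: read the wrist's pose just before it. camera_params takes no time and is no camera call; for the wrist camera it gives the pose at the moment of the call.
- r.finish_job(): hands the job in; it is judged then, once.
The state is a dict: "time_s": time; "joints": joint angles; "joint_velocities": joint speeds; "effort": joint torques, N m; "tcp_pos": TCP position; "ee_rot": TCP orientation; "wrist_force": force on the tool from outside, world axes, zero at the start; "moment": the same for the moment, N m; "gripper_width": opening from 0.0 (shut) to 1.0 (fully open); "gripper_force": force on a finger pad.
Only numpy, scipy, OpenCV 4.12 (cv2) and the standard library are available. Lean on these libraries where they do the work, as an engineer would, in place of code of your own. Each camera call takes 0.05 s, during which the arm holds its last target. There are 200 camera calls.

### The job

Clip the phone into the stand on the kitchen table so a recipe can be read from it: bottom end tucked under the fixed lip at the low end, top end pressed down gently past the spring roller until it snaps in, lying flat on the cradle and centred, screen up. Let go of it, and leave the mug, the jar and the salt shaker where they stand.

Things in the scene. Friction and masses are not known exactly. Their poses are not given: they have to be found in the camera images.
- phone_center (a point): Centre of a phone in a black case with a dark glass screen: 134 mm long (its x axis), 64 mm wide (y), 12 mm thick (z, out of the screen), edges rounded 2.5 mm, about 0.19 kg. It starts flat on the table, screen up. Either short end may be the bottom end in the stand.
- cradle: Inclined face of the aluminium stand, fixed in place. Origin: on the face, 75 mm above the table, where the middle of the phone's underside belongs. x points up the slope (20 degrees above level, roughly away from the robot), y across, z out of the face. 44 mm wide, so fingers pass beside it. Seated, the phone's centre is at x 0, y 0, z 6 mm. The base is 110 x 100 x 10 mm.
- jaw (a joint): How far the spring jaw is pushed up the slope, m (0 at rest, stop at 0.012). The spring takes 3.5 N at rest and 0.7 N more per mm. Pressing the phone's top end down past the roller takes roughly 7 to 12 N; then the roller snaps over the top edge and the phone can hang half-way, top edge against the roller, until it is pressed right down; fully home, the jaw stays about 2.5 mm open.
- roller_axis (a point): Middle of the axis of the jaw's freely turning black roller, 16 mm in diameter, 42 mm long across the slope; at rest at x 69, z 18 mm in the cradle's frame, so it overhangs the seated phone's top end by about 6 mm. A phone tucked under the lip rests with its top end on the roller, raised about 11 degrees from the face, until pressed home.
- mug_2: Green and white mug, 101 mm high, a bystander behind the work; origin at the centre of its underside.
- jar_2: Small glass jar with a white lid, 64 mm wide and 87 mm high, a bystander; origin at the centre of its underside.
- salt_shaker: Salt shaker, 44 mm wide and 90 mm high, a bystander; origin at the centre of its underside.
- lip (a point): Middle of the lower front edge of the rigid lip at the cradle's low end, at x -62, z 16 mm in the cradle's frame. The lip (44 mm wide, 3.5 mm thick) reaches 5 mm over the phone from an end wall at x -67 mm. The phone goes under it only lengthwise; it may slide in with its far end raised up to 14 degrees from the face, over the roller.
Mind the look-alikes: they are no part of the job. Of the things like the part that bears phone_center, leave any that is blue; of the rest the larger one is meant.

How it is judged:
By the outcome, as a careful person would: the job done as asked, in the order asked, and still so for the second after the job is handed in, with the robot touching nothing.
It also fails if it takes over 45 s, if anything falls off the work surface, if the arm or the gripper's body presses on something with over 40 N, if the wrist force passes 120 N, or if a joint passes its speed limit or range.

## Working session

There is one attempt and no reset: what is moved stays moved. The work goes in short steps, Python scripts to look and compute and a tool call to move; the robot and the scene stay as the last step left them, time stands still between calls to the robot, and variables do not carry over. Pictures are saved under pics/ and viewed, at most 10 in all, crops included, and the job is handed in when it is done.

Besides the shell and the picture viewer there is one more tool, called after ">>>" as name(argument=value, ...) on one line, values as JSON. drive_tool: Moves the arm, as the interface text tells. Its arguments: {"type":"object","properties":{"steps":{"type":"array"}},"required":["steps"]}

```bash
mkdir -p pics
cat > h.py <<'E'
import numpy as np, cv2
from station import r
def tri(obs):
    A=[]
    for P,(u,v) in obs:
        A+= [u*P[2]-P[0], v*P[2]-P[1]]
    X=np.linalg.svd(np.array(A))[2][-1]; return X[:3]/X[3]
def P(n):
    c=r.camera_params(n); return np.array(c["camera_matrix"])@np.array(c["extrinsics"])[:3]
def ray(Pm,uv,z):
    # point at height z
    A=np.array([uv[0]*Pm[2]-Pm[0],uv[1]*Pm[2]-Pm[1]])
    return np.append(np.linalg.solve(A[:,:2],-(A[:,2]*z+A[:,3])),z)
def proj(Pm,X):
    q=Pm@np.append(X,1); return q[:2]/q[2]
E
python3 - <<'E'
from h import *
s=r.sense(); print(s['time_s'],s['tcp_pos'],s['ee_rot'],s['gripper_width'])
for n in ("scene","side","wrist"):
    np.save(f"P_{n}.npy",P(n)); im=r.capture(n); cv2.imwrite(f"pics/{n}0.png",im)
    c=r.camera_params(n); E=np.array(c["extrinsics"]); print(n,-E[:3,:3].T@E[:3,3],E[2,:3],c["camera_matrix"][0][0])
E
```

```text
0.0 [0.15616956 0.60459795 0.24044506] [[ 9.68179529e-01 -2.50256292e-01 -4.33222826e-04]
 [-2.50256635e-01 -9.68177085e-01 -2.17892973e-03]
 [ 1.25854461e-04  2.21801204e-03 -9.99997532e-01]] 0.9975220086905868
scene [ 0.11993922 -0.61056182  0.79875198] [ 0.43621049  0.60808178 -0.66329251] 458.88501255161356
side [ 0.58846368 -0.84278731  0.81577425] [-0.01918721  0.77086446 -0.63671017] 383.39941775484203
wrist [0.2261045  0.58683143 0.38355736] [-0.25546456  0.06604352 -0.96456006] 308.72288378401754
```

View pics/scene0.png

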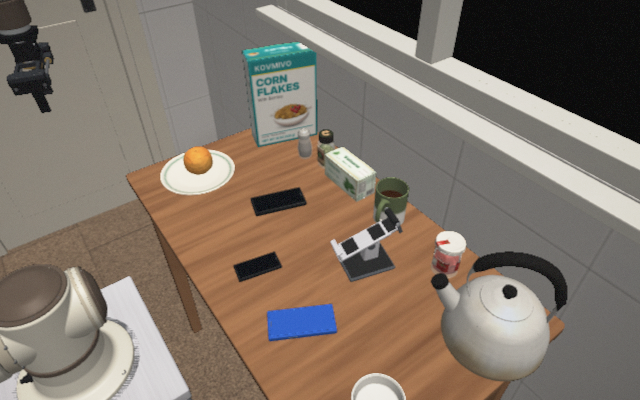

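View pics/side0.png

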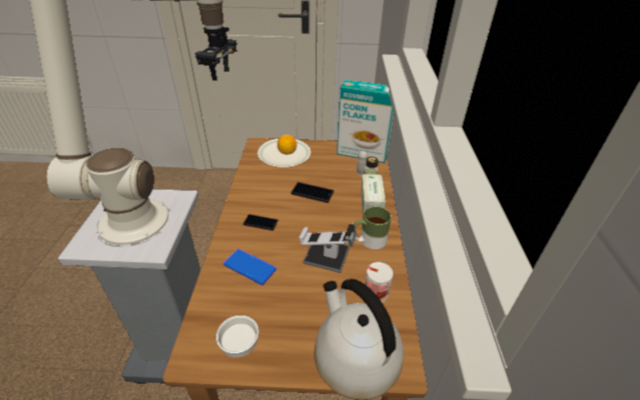

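View pics/wrist0.png

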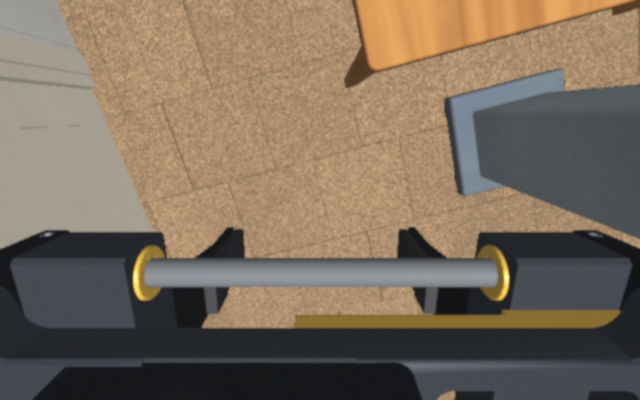

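The larger black phone is at scene (278,202) / side (312,192). The smaller decoy is at scene (258,266) and the blue one at (302,322). The stand is at scene (367,245) / side (328,245). The wrist camera sees only floor for now.

Run:
```python
from h import *
a=cv2.imread("pics/scene0.png")[180:285,245:415]; b=cv2.imread("pics/side0.png")[175:275,285:385]
a=cv2.resize(a,None,fx=4.7,fy=4.7,interpolation=cv2.INTER_CUBIC);cv2.imwrite("pics/sc1.png",a)
b=cv2.resize(b,None,fx=6,fy=6,interpolation=cv2.INTER_CUBIC);cv2.imwrite("pics/sd1.png",b)
Ps,Pd=np.load("P_scene.npy"),np.load("P_side.npy")
for n,u,v in (("phone",(278,202),(312,192)),("small",(258,266),(261,222)),("blue",(302,322),(250,267))): print(n,tri([(Ps,u),(Pd,v)]))
```

```text
phone [0.53868792 0.16341058 0.00574642]
small [0.39052975 0.00883609 0.00559955]
blue [ 0.38877566 -0.16861463  0.00628683]
```

View pics/sc1.png

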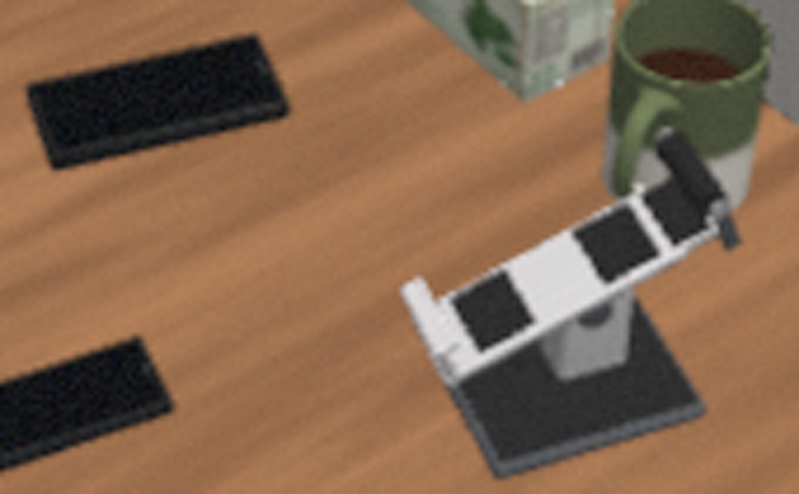

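View pics/sd1.png

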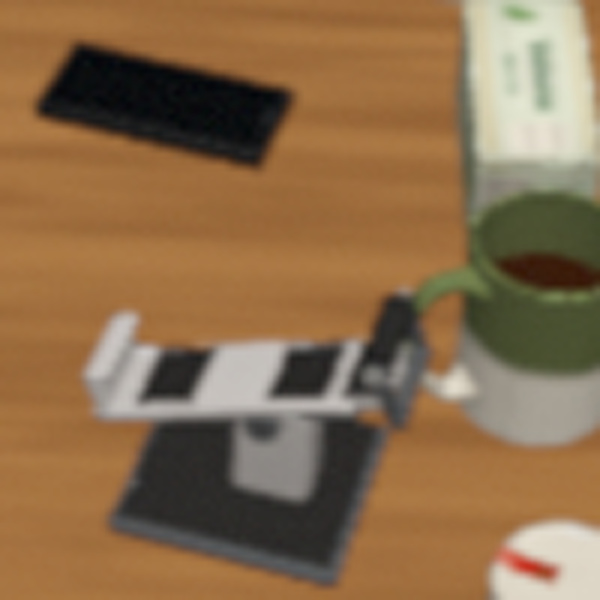

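Run:
```python
from h import *
np.set_printoptions(precision=4,suppress=True)
Ps,Pd=np.load("P_scene.npy"),np.load("P_side.npy")
S=lambda p:(np.array(p)+.5)/4.7+[244.5,179.5]
D=lambda p:(np.array(p)+.5)/6+[284.5,174.5]
T=lambda a,b: tri([(Ps,S(a)),(Pd,D(b))])
ph=np.array([T(*q) for q in [((30,86),(80,45)),((258,37),(293,95)),((288,105),(265,152)),((52,152),(40,105))]])
print(ph,ph.mean(0)); print([np.linalg.norm(ph[i]-ph[(i+1)%4]) for i in range(4)])
d=ph[1]+ph[2]-ph[0]-ph[3]; print("yaw phone",np.degrees(np.arctan2(d[1],d[0])))
pd=np.array([T(*q) for q in [((448,303),(155,352)),((508,270),(212,348)),((533,330),(203,400)),((480,352),(140,402)),((577,233),(285,348)),((632,203),(345,343)),((660,250),(333,395)),((605,283),(268,400))]])
print(pd); d=pd[4:].mean(0)-pd[:4].mean(0); print(pd[:4].mean(0),pd[4:].mean(0),"yaw",np.degrees(np.arctan2(d[1],d[0])),"slope",np.degrees(np.arctan2(d[2],np.hypot(d[0],d[1]))))
m=pd.mean(0); print("mean",m,"origin",m+d/d[2]*(0.075-m[2]))
base=[T(*q) for q in [((500,468),(113,518)),((703,404),(335,573))]]; print("base low front corners",base)
print("roller",T((668,140),(402,300)),T((712,205),(385,360)))
print("lip",T((410,285),(130,318)),T((455,372),(98,400)))
```

```text
[[0.4877 0.2123 0.01  ]
 [0.6111 0.1716 0.0114]
 [0.5955 0.1197 0.0088]
 [0.4703 0.1572 0.0107]] [0.5411 0.1652 0.0102]
[np.float64(0.12991925188748965), np.float64(0.054234191591512), np.float64(0.13076508979288015), np.float64(0.057791867769959364)]
yaw phone -17.47362918929448
[[ 0.5475 -0.0839  0.0583]
 [ 0.5741 -0.0941  0.0725]
 [ 0.57   -0.1179  0.0587]
 [ 0.5423 -0.1145  0.0561]
 [ 0.6073 -0.1029  0.0837]
 [ 0.6334 -0.1101  0.0943]
 [ 0.6284 -0.1359  0.0878]
 [ 0.6003 -0.1313  0.079 ]]
[ 0.5585 -0.1026  0.0614] [ 0.6173 -0.12    0.0862] yaw -16.502483407142964 slope 22.00950576650306
mean [ 0.5879 -0.1113  0.0738] origin [ 0.5908 -0.1121  0.075 ]
base low front corners [array([ 0.5318, -0.1449,  0.0114]), array([ 0.6331, -0.1709,  0.0102])]
roller [ 0.6573 -0.1051  0.1173] [ 0.6481 -0.1446  0.1152]
lip [ 0.5351 -0.071   0.067 ] [ 0.5234 -0.12    0.0612]
```

Geometry agrees with the text: phone top at z≈0.010–0.012, cradle slope about 20° and roller height 0.116. Phone is at (0.541, 0.165) with yaw −17.5°; cradle is at (0.593, −0.111) with yaw −15°. Moving above the phone.

>>> drive_tool(steps=[0,0,0,0.0302,0.0206,0.0056,1,0,0,0,0.0302,0.0206,0.0056,1,0,0,0,0.0302,0.0206,0.0056,1,0,0,0,0.0302,0.0206,0.0056,1,0,0,0,0.0302,0.0206,0.0056,1,0,0,0,0.0302,0.0206,0.0056,1,0,0,0,0.0302,0.0206,0.0056,1,0,0,0,0.0302,0.0206,0.0056,1,0,0,0,0.0302,0.0206,0.0056,1,0,0,0,0.0302,0.0206,0.0056,1])

```text
time_s: 0.98
tcp_pos: [0.3979, 0.3285, 0.1852]
ee_rot: [[0.968, -0.25, -0.0], [-0.25, -0.968, -0.0], [-0.0, 0.0, -1.0]]
wrist_force: [0.4, 0.2, -0.6]
gripper_width: 1.003
gripper_force: 0.0
```

>>> drive_tool(steps=[0,0,0,0.0302,0.0206,0.0056,1,0,0,0,0.0302,0.0206,0.0056,1,0,0,0,0.0302,0.0206,0.0056,1,0,0,0,0.0302,0.0206,0.0056,1,0,0,0,0.0302,0.0206,0.0056,1,0,0,0,0.0302,0.0206,0.0056,1,0,0,0.052,0,0,0,1,0,0,0,0,0,0,1])

```text
time_s: 1.65
tcp_pos: [0.5422, 0.1631, 0.1508]
ee_rot: [[0.952, -0.305, -0.002], [-0.305, -0.952, -0.001], [-0.001, 0.001, -1.0]]
wrist_force: [-0.2, -0.1, 0.9]
gripper_width: 0.999
gripper_force: 0.0
```

Run:
```python
from h import *
np.set_printoptions(precision=4,suppress=True)
s=r.sense(); print(s['time_s'],s['tcp_pos'],s['ee_rot'])
Pw=P("wrist"); np.save("Pw1.npy",Pw); im=r.capture("wrist"); cv2.imwrite("pics/w1.png",im)
print(proj(Pw,s['tcp_pos']),[proj(Pw,s['tcp_pos']*[1,1,0]+[0,0,.012])])
```

```text
1.65 [0.5422 0.1631 0.1508] [[ 0.9524 -0.3047 -0.0018]
 [-0.3047 -0.9524 -0.001 ]
 [-0.0014  0.0015 -1.    ]]
[320.7498 260.1998] [array([320.7682, 192.1264])]
```

View pics/w1.png

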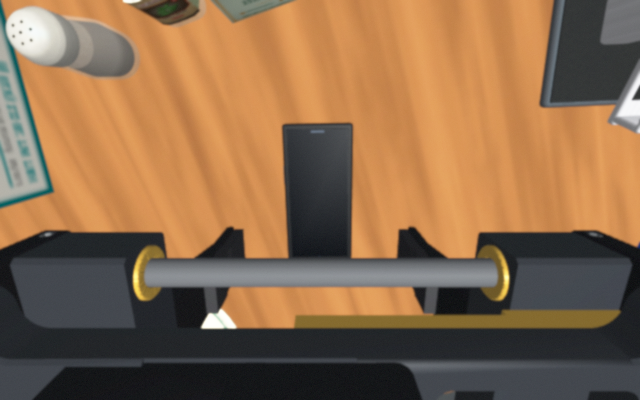

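The phone lies under the gripper. Its far edge is at row 124 (cols 283–352), and its sides run to row 257 (cols 289–351), where the rod hides the near end.

Run:
```python
from h import *
np.set_printoptions(precision=4,suppress=True)
Pw=np.load("Pw1.npy"); z=.011
a,b,c,d=[ray(Pw,u,z) for u in ((284,124.5),(352,124.5),(351,257),(289.5,257))]
print(a,b,c,d,np.linalg.norm(a-b),np.linalg.norm(b-c))
e=(a+b)/2; m=(c+d)/2; ax=(e-m)/np.linalg.norm(e-m); print("yaw",np.degrees(np.arctan2(ax[1],ax[0])),[np.degrees(np.arctan2(*(q)[1::-1])) for q in (a-d,b-c)])
C=e-ax*.0665; print("centre",C)
s=r.sense(); R=np.array(s['ee_rot']); print("delta tool",R.T@(C-s['tcp_pos']), "tool yaw",np.degrees(np.arctan2(R[1,0],R[0,0])))
```

```text
[0.6112 0.1756 0.011 ] [0.5929 0.1178 0.011 ] [0.4688 0.1547 0.011 ] [0.4875 0.2134 0.011 ] 0.06061641026344267 0.1294002989240986
yaw -16.773762521222025 [np.float64(-17.005695457717902), np.float64(-16.541822765063323)]
centre [0.5384 0.1659 0.011 ]
delta tool [-0.0036 -0.0008  0.1403] tool yaw -17.52599035543071
```

>>> drive_tool(steps=[0,0,0,-0.003,-0.001,0.026,1,0,0,0,0,0,0.03,1,0,0,0,0,0,0.03,1,0,0,0,0,0,0.025,1,0,0,0,0,0,0.012,1,0,0,0,0,0,0.006,1,0,0,0,0,0,0,0.6,0,0,0,0,0,0,0.6,0,0,0,0,0,0,0.6,0,0,0,0,0,0,0.6])

```text
time_s: 2.53
tcp_pos: [0.5398, 0.1677, 0.0244]
ee_rot: [[0.954, -0.299, 0.002], [-0.299, -0.954, 0.002], [0.002, -0.002, -1.0]]
wrist_force: [-0.1, 0.4, 0.9]
gripper_width: 0.781
gripper_force: 0.0
```

>>> drive_tool(steps=[0,0,0,0,0,0,0.6,0,0,0,0,0,0,0.6,0,0,0,0,0,0,0.6,0,0,0,0,0,0,0.6])

```text
time_s: 2.87
tcp_pos: [0.5395, 0.1672, 0.0242]
ee_rot: [[0.954, -0.3, 0.001], [-0.3, -0.954, 0.001], [0.001, -0.001, -1.0]]
wrist_force: [-1.5, 0.1, 6.7]
gripper_width: 0.73
gripper_force: 30.0
```

Gripped: 63.5 mm wide at 30 N, matching the phone's width. Lifting, and carrying it beside the stand for a close look.

>>> drive_tool(steps=[0,0,0,0,0,-0.015,0.6,0,0,0,0,0,-0.035,0.6,0,0,0,0,0,-0.04,0.6,0,0,0,0,0,-0.04,0.6,0,0,0,0.014,0.03,-0.02,0.6,0,0,0,0.014,0.03,-0.02,0.6,0,0,0,0.014,0.03,-0.01,0.6,0,0,0,0.014,0.03,0,0.6,0,0,0,0.014,0.03,0,0.6,0,0,0,0,0,0,0.6])

```text
time_s: 3.7
tcp_pos: [0.5605, -0.0015, 0.2028]
ee_rot: [[0.952, -0.305, -0.001], [-0.305, -0.952, -0.0], [-0.0, 0.0, -1.0]]
wrist_force: [0.2, 1.0, -1.9]
gripper_width: 0.728
gripper_force: 30.0
```

>>> drive_tool(steps=[0,0,0,0,0,0,0.6,0,0,0,0,0,0,0.6])

```text
time_s: 3.87
tcp_pos: [0.5606, 0.0028, 0.2025]
ee_rot: [[0.954, -0.301, -0.001], [-0.301, -0.954, 0.0], [-0.001, -0.0, -1.0]]
wrist_force: [-0.2, -0.2, -1.2]
gripper_width: 0.729
gripper_force: 30.0
```

Run:
```python
from h import *
np.set_printoptions(precision=4,suppress=True)
s=r.sense(); print(s['time_s'],s['tcp_pos'],s['ee_rot'],s['wrist_force'],s['gripper_force'])
Pw=P("wrist"); np.save("Pw2.npy",Pw); im=r.capture("wrist"); cv2.imwrite("pics/w2.png",im)
cv2.imwrite("pics/w2b.png",cv2.resize(im[0:240,240:560],None,fx=2.5,fy=2.5,interpolation=cv2.INTER_CUBIC))
```

```text
3.8667 [0.5606 0.0028 0.2025] [[ 0.9536 -0.301  -0.0006]
 [-0.301  -0.9536  0.0004]
 [-0.0006 -0.0002 -1.    ]] [-0.2002 -0.1787 -1.1678] 29.997849762439728
```

View pics/w2b.png

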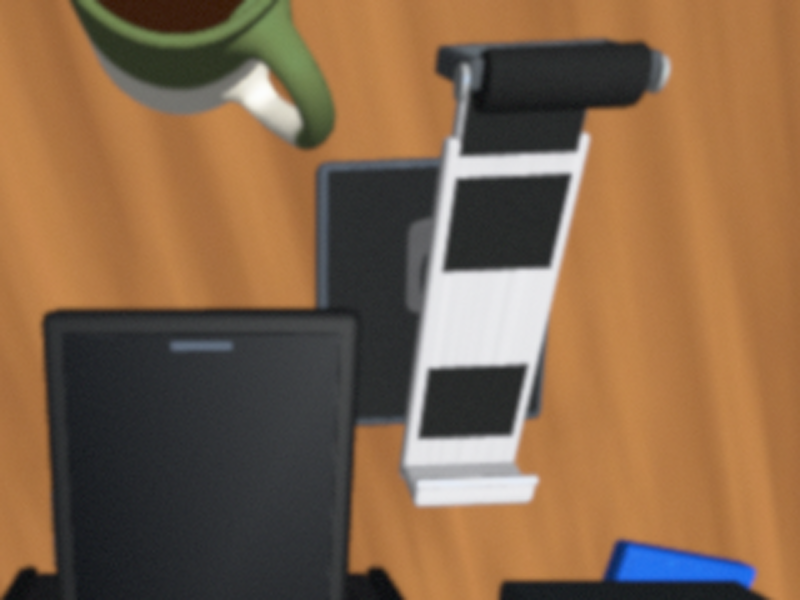

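The close view shows the stand: roller ends at crop (482,80) and (647,72), face edges (447,140)–(405,465) left and (588,137)–(515,463) right, lip edge at row ~479. The phone is held square.

```bash
cat > cr.py <<'E'
import numpy as np
from scipy.spatial.transform import Rotation as Ro
def frame(x,y,yaw,z=.075,sl=20.):
    R=Ro.from_euler('ZY',[yaw,-sl],degrees=True).as_matrix(); return R,np.array([x,y,z])
E
python3 - <<'E'
from h import *; from cr import *
from scipy.optimize import least_squares
np.set_printoptions(precision=4,suppress=True)
Pw,Ps,Pd=[np.load(f) for f in("Pw2.npy","P_scene.npy","P_side.npy")]
W=lambda p:(np.array(p)+.5)/2.5+[239.5,-.5]
L=[((447,140),.022),((405,465),.022),((588,137),-.022),((515,463),-.022)]
roll=[((482,80),.021),((647,72),-.021)]
def res(q,full=False):
    R,O=frame(q[0],q[1],q[2],q[3] if len(q)>7 else .075)
    f=q[-4:]; out=[]
    for (p,y),x in zip(L,f): out.append(proj(Pw,O+R@[x,y,0])-W(p))
    for p,y in roll: out.append(proj(Pw,O+R@[.069,y,.018])-W(p))
    return np.ravel(out)
for x0 in ([.592,-.111,-15,.04,-.06,.04,-.06],[.592,-.111,-15,.075,.04,-.06,.04,-.06]):
    s=least_squares(res,x0,x_scale=np.array([.01,.01,1]+[.01]*(len(x0)-3))); print(s.x,s.fun*2.5)
    R,O=frame(*s.x[:3],*( [s.x[3]] if len(s.x)>7 else []))
    for n,X in (("lip lo",(-.062,.016)),("lip hi",(-.062,.0195)),("lip back hi",(-.067,.0195)),("face -62",(-.062,0))):
        print(n,[(proj(Pw,O+R@[X[0],y,X[1]])-[239.5,-.5])*2.5 for y in(.022,-.022)])
    print("scene roller",[(proj(Ps,O+R@[.069,y,.018])-[244.5,179.5])*4.7 for y in(.021,-.021)],"side",[(proj(Pd,O+R@[.069,y,.018])-[284.5,174.5])*6 for y in(.021,-.021)])
    print("scene lip hi",[(proj(Ps,O+R@[-.062,y,.0195])-[244.5,179.5])*4.7 for y in(.022,-.022)],"side",[(proj(Pd,O+R@[-.062,y,.0195])-[284.5,174.5])*6 for y in(.022,-.022)])
E
```

```text
[  0.5955  -0.1107 -15.4784   0.0501  -0.0669   0.0491  -0.0679] [ 2.3164  0.327  -1.4937 -0.2109  6.8773  1.6634  1.35    0.3265 -0.1191
 -1.9968 -7.9426  0.0296]
lip lo [array([415.2065, 477.9012]), array([534.9387, 474.043 ])]
lip hi [array([417.448 , 483.2716]), array([538.3985, 479.3837])]
lip back hi [array([415.7103, 494.4299]), array([535.428, 490.601])]
face -62 [array([405.5068, 454.6617]), array([519.9683, 450.934 ])]
scene roller [array([670.1706, 143.415 ]), array([712.3477, 203.725 ])] side [array([402.8256, 306.0812]), array([379.0583, 370.7302])]
scene lip hi [array([418.636 , 275.6645]), array([454.9088, 343.3506])] side [array([138.1603, 313.145 ]), array([106.2806, 377.524 ])]
[  0.5952  -0.1093 -15.4459   0.0782   0.0504  -0.0651   0.0492  -0.0663] [ 1.2315  0.1723 -2.1783 -0.3048  7.6061  1.84    2.0655  0.4997 -1.0722
 -1.8829 -6.6883 -0.0396]
lip lo [array([414.0252, 482.0242]), array([534.9758, 478.0677])]
lip hi [array([416.2794, 487.4916]), array([538.4734, 483.5045])]
lip back hi [array([414.5435, 498.7194]), array([535.4793, 494.7933])]
face -62 [array([404.2757, 458.3775]), array([519.8501, 454.556 ])]
scene roller [array([668.13  , 136.9544]), array([710.3525, 197.1393])] side [array([402.475 , 298.5443]), array([378.7291, 363.027 ])]
scene lip hi [array([416.297, 269.476]), array([452.6001, 337.0481])] side [array([137.5553, 306.109 ]), array([105.6797, 370.3389])]
```

```bash
cat > plan.py <<'E'
from h import *; from cr import *
np.set_printoptions(precision=4,suppress=True)
Rc,O=frame(.595,-.1105,-15.5)
def goal(a,B,back=0.,h=.018,dy=0.):
    a=np.radians(a); px=np.array([np.cos(a),0,np.sin(a)]); pz=np.array([-np.sin(a),0,np.cos(a)])
    c=np.array([B[0],dy,B[1]])+(.067+back)*px+(.006+h)*pz
    return O+Rc@c, Rc@np.c_[px,[0,-1,0],-pz]
def delta(p,R,s=None):
    s=s or r.sense(); R0=np.array(s['ee_rot'])
    rv=Ro.from_matrix(R0.T@R).as_rotvec()
    print("turn",rv,"shift(after turn)",R.T@(p-s['tcp_pos']),"in tool now",R0.T@(p-s['tcp_pos']),"target",p)
def where():
    s=r.sense(); R=np.array(s['ee_rot']); print("t",s['time_s'],"tcp cradle mm",Rc.T@(s['tcp_pos']-O)*1e3,"px",(Rc.T@R)[:,0],"F cradle",Rc.T@s['wrist_force'],"M",s['moment'],s['gripper_width'],s['gripper_force'])
E
python3 - <<'E'
from plan import *
where()
for b in (.035,0): delta(*goal(12.5,(-.0645,.0015),b))
E
```

```text
t 3.9167 tcp cradle mm [-16.0184 100.5654 141.6694] px [ 0.939  -0.0341 -0.3423] F cradle [-0.3842 -0.4963 -1.5154] M [-0.0132 -0.0285  0.001 ] 0.7290529535317525 29.997885525226593
turn [ 0.0095  0.5676 -0.0332] shift(after turn) [0.0243 0.1006 0.1024] in tool now [0.0789 0.0979 0.0732] target [ 0.6066 -0.1137  0.1294]
turn [ 0.0095  0.5676 -0.0332] shift(after turn) [-0.0107  0.1006  0.1024] in tool now [0.0494 0.099  0.092 ] target [ 0.5781 -0.1058  0.1106]
```

>>> drive_tool(steps=[0.002,0.1135,-0.0066,0,0,0,0.6,0.002,0.1135,-0.0066,0,0,0,0.6,0.002,0.1135,-0.0066,0,0,0,0.6,0.002,0.1135,-0.0066,0,0,0,0.6,0.002,0.1135,-0.0066,0,0,0,0.6,0,0,0,0.006,0.025,0,0.6,0,0,0,0.006,0.025,0,0.6,0,0,0,0.006,0.025,0.02,0.6,0,0,0,0.006,0.025,0.02,0.6,0,0,0,0,0,0.02,0.6])

```text
time_s: 4.75
tcp_pos: [0.5869, -0.1231, 0.1699]
ee_rot: [[0.853, -0.297, 0.428], [-0.258, -0.955, -0.148], [0.453, 0.016, -0.891]]
wrist_force: [1.6, -1.3, -0.9]
gripper_width: 0.731
gripper_force: 30.0
```

>>> drive_tool(steps=[0,0,0,0,0,0,0.6,0,0,0,0,0,0,0.6,0,0,0,0,0,0,0.6])

```text
time_s: 5.0
tcp_pos: [0.5864, -0.1212, 0.1696]
ee_rot: [[0.855, -0.293, 0.427], [-0.254, -0.956, -0.147], [0.451, 0.018, -0.892]]
wrist_force: [0.4, 0.1, -1.8]
gripper_width: 0.728
gripper_force: 30.0
```

Run:
```python
from plan import *
where()
for b in (.035,0): delta(*goal(12.5,(-.0645,.0015),b))
```

```text
t 5.0 tcp cradle mm [ 27.2607 -12.6564  90.7933] px [ 0.9927 -0.0165  0.1191] F cradle [-0.2779  0.1895 -1.763 ] M [0.4026 1.0399 0.0096] 0.7275595805388474 29.997865855693817
turn [ 0.0288  0.099  -0.0151] shift(after turn) [-0.0069 -0.0127  0.0433] in tool now [-0.0028 -0.0138  0.0434] target [ 0.6066 -0.1137  0.1294]
turn [ 0.0288  0.099  -0.0151] shift(after turn) [-0.0419 -0.0127  0.0433] in tool now [-0.0376 -0.0134  0.0469] target [ 0.5781 -0.1058  0.1106]
```

>>> drive_tool(steps=[0.015,0.05,-0.008,0,0,0,0.6,0.014,0.049,-0.007,0,0,0,0.6,0,0,0,-0.0035,-0.006,0.01,0.6,0,0,0,-0.0035,-0.0065,0.01,0.6,0,0,0,0,0,0,0.6,0,0,0,0,0,0,0.6,0,0,0,0,0,0,0.6])

```text
time_s: 5.58
tcp_pos: [0.6002, -0.1094, 0.1834]
ee_rot: [[0.84, -0.271, 0.47], [-0.233, -0.963, -0.138], [0.49, 0.006, -0.872]]
wrist_force: [-0.1, -0.3, -1.5]
gripper_width: 0.726
gripper_force: 30.0
```

Run:
```python
from plan import *
where()
for b in (.035,0): delta(*goal(12.5,(-.0645,.0015),b))
for n in ("scene","side"): cv2.imwrite(f"pics/{n}2.png",r.capture(n))
a=cv2.imread("pics/scene2.png")[170:290,315:435]; b=cv2.imread("pics/side2.png")[180:280,285:385]
cv2.imwrite("pics/two2.png",np.hstack([cv2.resize(x,(400,400),interpolation=cv2.INTER_CUBIC) for x in(a,b)]))
```

```text
t 5.5833 tcp cradle mm [ 41.521    2.4881 100.2033] px [ 0.9867 -0.0002  0.1623] F cradle [-0.5016 -0.2564 -1.4276] M [0.3539 1.1701 0.0189] 0.7259639362803464 29.997776448726654
turn [0.0069 0.0552 0.    ] shift(after turn) [-0.0229  0.0025  0.0494] in tool now [-0.0201  0.0021  0.0506] target [ 0.6066 -0.1137  0.1294]
turn [0.0069 0.0552 0.    ] shift(after turn) [-0.0579  0.0025  0.0494] in tool now [-0.0551  0.0021  0.0525] target [ 0.5781 -0.1058  0.1106]
```

View pics/two2.png

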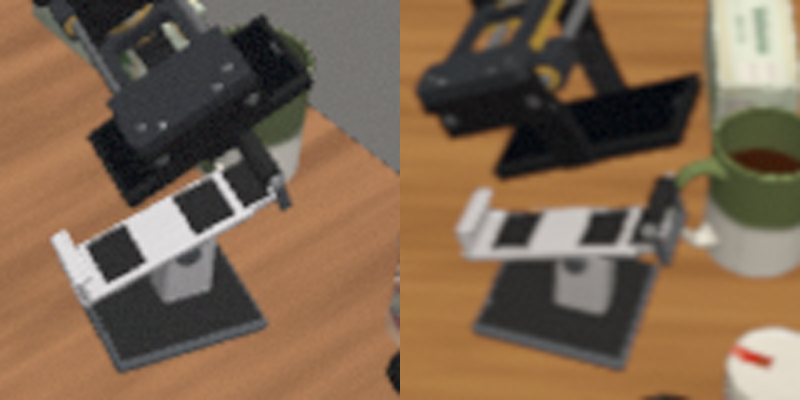

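Run:
```python
from plan import *
s=r.sense(); print(s['joints'],s['joint_velocities'],s['effort'],s['tcp_pos'])
```

```text
[  0.4951  12.0675 -45.3721  62.3532  -9.2156  13.8695] [-0.4068  0.2086 -0.0986  0.3691  0.0365 -0.1218] [  0.0902 -27.5644  16.0905   1.3649   0.3395  -0.0135] [ 0.6001 -0.1097  0.183 ]
```

>>> drive_tool(steps=[0,0,0,0,0,0.01,0.6,0,0,0,0,0,0.01,0.6,0,0,0,0,0,0,0.6])

```text
time_s: 5.93
tcp_pos: [0.6122, -0.1127, 0.1713]
ee_rot: [[0.847, -0.273, 0.457], [-0.236, -0.962, -0.137], [0.477, 0.008, -0.879]]
wrist_force: [-0.7, -0.1, -1.7]
gripper_width: 0.73
gripper_force: 30.0
```

Run:
```python
from plan import *
where()
s=r.sense(); print(s['joints'],s['joint_velocities'],s['effort'],s['tcp_pos'])
```

```text
t 5.9333 tcp cradle mm [49.0781  2.4867 84.6557] px [ 0.9891 -0.0011  0.1476] F cradle [-1.1906 -0.2639 -1.3483] M [ 0.2957  1.237  -0.0314] 0.7295683756242638 29.9977308511734
[  0.4049  14.2035 -43.9335  61.3031  -9.1924  14.8669] [ 0.0345 -0.8457 -1.1005  0.8615 -0.2017 -0.8688] [ -0.0033 -29.5953  15.9103   1.302    0.341    0.0321] [ 0.6122 -0.1127  0.1713]
```

Joint 5 is at its −9° limit, so the tool can't tilt outward 32° here. I'll put the phone back on the table and regrasp it with the tool leaning about 20° the other way. At the stand the tool can then stay near vertical.

```bash
cat >> plan.py <<'E'
def tool(yaw,tilt): # tilt: fingers point outward (+)
    return Ro.from_euler('ZY',[yaw,-tilt],degrees=True).as_matrix()@np.diag([1,-1,-1.])
E
python3 - <<'E'
from plan import *
delta(np.array([.54,.15,.09]),tool(-16.5,0))
E
```

```text
turn [ 0.005  -0.4972  0.0136] shift(after turn) [-0.1438 -0.2314  0.0813] in tool now [-0.1619 -0.2337  0.0025] target [0.54 0.15 0.09]
```

>>> drive_tool(steps=[0.001,-0.0995,0.0027,0,-0.03,0,0.6,0.001,-0.0995,0.0027,0,-0.03,0,0.6,0.001,-0.0995,0.0027,0,-0.03,0,0.6,0.001,-0.0995,0.0027,0,-0.03,0,0.6,0.001,-0.0995,0.0027,0,-0.03,0,0.6,0,0,0,-0.03,-0.02,0,0.6,0,0,0,-0.03,-0.02,0,0.6,0,0,0,-0.03,-0.02,0,0.6,0,0,0,-0.03,-0.02,0,0.6,0,0,0,0,0,0,0.6])

```text
time_s: 6.77
tcp_pos: [0.5627, 0.0662, 0.1495]
ee_rot: [[0.932, -0.306, 0.192], [-0.29, -0.951, -0.107], [0.216, 0.044, -0.975]]
wrist_force: [-1.1, -0.5, -2.4]
gripper_width: 0.732
gripper_force: 30.0
```

>>> drive_tool(steps=[0,0,0,0,0,0,0.6,0,0,0,0,0,0,0.6])

```text
time_s: 6.93
tcp_pos: [0.5671, 0.0641, 0.152]
ee_rot: [[0.93, -0.31, 0.197], [-0.294, -0.95, -0.106], [0.22, 0.041, -0.975]]
wrist_force: [-1.0, -1.0, -2.0]
gripper_width: 0.73
gripper_force: 30.0
```

Run:
```python
from plan import *
s=r.sense();print(s['time_s'],s['joints'])
delta(np.array([.54,.15,.026]),tool(-16.5,0))
```

```text
6.9333 [ 27.584   17.2035 -28.4258  17.4128 -38.3255  31.4605]
turn [ 0.0437 -0.2218 -0.023 ] shift(after turn) [-0.0504 -0.0747  0.126 ] in tool now [-0.0783 -0.0783  0.1083] target [0.54  0.15  0.026]
```

>>> drive_tool(steps=[0.015,-0.074,-0.008,0,0,0,0.6,0.015,-0.074,-0.008,0,0,0,0.6,0.014,-0.074,-0.007,0,0,0,0.6,0,0,0,-0.017,-0.025,0.02,0.6,0,0,0,-0.017,-0.025,0.02,0.6,0,0,0,-0.016,-0.025,0.02,0.6,0,0,0,0,0,0.02,0.6,0,0,0,0,0,0,0.6,0,0,0,0,0,0,0.6])

```text
time_s: 7.68
tcp_pos: [0.5404, 0.1489, 0.0713]
ee_rot: [[0.958, -0.285, -0.002], [-0.285, -0.958, -0.001], [-0.002, 0.002, -1.0]]
wrist_force: [0.7, -0.2, -0.3]
gripper_width: 0.732
gripper_force: 30.0
```

Run:
```python
from plan import *
s=r.sense();print(s['time_s'],s['joints'])
delta(np.array([.54,.15,.026]),tool(-16.5,0))
```

```text
7.6833 [ 31.9708  26.2901 -20.6816  -0.0063 -43.1752  41.4475]
turn [ 0.0019  0.0018 -0.0015] shift(after turn) [-0.0007 -0.0009  0.0453] in tool now [-0.0006 -0.001   0.0453] target [0.54  0.15  0.026]
```

>>> drive_tool(steps=[0,0,0,0,0,0.02,0.6,0,0,0,0,0,0.016,0.6,0,0,0,0,0,0.01,0.6,0,0,0,0,0,0,0.6,0,0,0,0,0,0,0.9,0,0,0,0,0,0,1,0,0,0,0,0,0,1,0,0,0,0,0,-0.002,1,0,-0.0873,0,0,0,0,1,0,-0.0873,0,0,0,0,1])

```text
time_s: 8.52
tcp_pos: [0.5389, 0.1507, 0.0296]
ee_rot: [[0.944, -0.281, -0.17], [-0.277, -0.96, 0.051], [-0.178, -0.002, -0.984]]
wrist_force: [0.9, 0.3, 0.1]
gripper_width: 0.993
gripper_force: 0.0
```

>>> drive_tool(steps=[0,-0.0873,0,0,0,0,1,0,-0.0873,0,0,0,0,1,0,0,0,0.004,0,-0.002,1,0,0,0,0,0,0,1,0,0,0,0,0,0,1])

```text
time_s: 8.93
tcp_pos: [0.5439, 0.1484, 0.0286]
ee_rot: [[0.901, -0.284, -0.327], [-0.268, -0.959, 0.097], [-0.341, 0.001, -0.94]]
wrist_force: [0.8, -0.6, -0.3]
gripper_width: 1.0
gripper_force: 0.0
```

Run:
```python
from plan import *
s=r.sense();print(s['time_s'],s['joints'],s['wrist_force'],s['tcp_pos'])
delta(np.array([.545,.1485,.0255]),tool(-16.5,-20))
```

```text
8.9333 [ 24.4987  37.3526  -4.4786 -14.3758 -64.2274  57.0743] [ 0.7917 -0.6321 -0.2617] [0.5439 0.1484 0.0286]
turn [ 0.0004 -0.0008 -0.0006] shift(after turn) [ 0.002  -0.0004  0.0025] in tool now [ 0.002  -0.0004  0.0025] target [0.545  0.1485 0.0255]
```

>>> drive_tool(steps=[0,0,0,0.001,0,0.0025,1,0,0,0,0,0,0,0.6,0,0,0,0,0,0,0.6,0,0,0,0,0,0,0.6,0,0,0,0,0,0,0.6,0,0,0,0,0,0,0.6,0,0,0,0,0,0,0.6])

```text
time_s: 9.52
tcp_pos: [0.544, 0.1486, 0.0259]
ee_rot: [[0.901, -0.284, -0.329], [-0.267, -0.959, 0.097], [-0.343, 0.0, -0.939]]
wrist_force: [-0.7, 0.3, 1.1]
gripper_width: 0.725
gripper_force: 30.0
```

Run:
```python
from plan import *
s=r.sense();print(s['time_s'],s['joints'],s['wrist_force'],s['tcp_pos'],s['gripper_force'],s['ee_rot'])
for n in("scene","wrist"): cv2.imwrite(f"pics/{n}3.png",r.capture(n))
a=cv2.imread("pics/scene3.png")[165:245,225:345]; a=cv2.resize(a,(600,400),interpolation=cv2.INTER_CUBIC); cv2.imwrite("pics/s3.png",a)
```

```text
9.5167 [ 24.4764  37.6079  -4.4442 -14.459  -64.1032  57.2089] [-0.7217  0.3381  1.1284] [0.544  0.1486 0.0259] 30.000533759593964 [[ 0.9006 -0.284  -0.3289]
 [-0.2669 -0.9588  0.0971]
 [-0.3429  0.0004 -0.9394]]
```

View pics/s3.png

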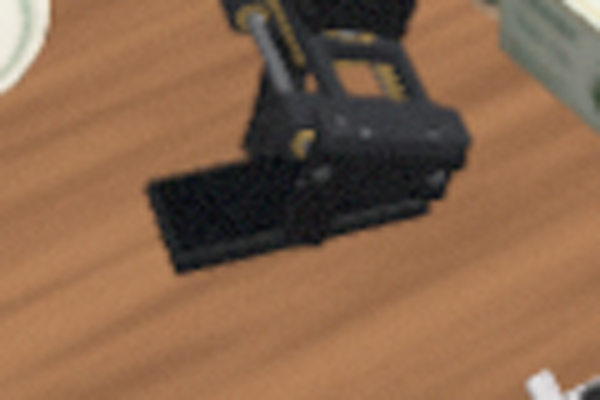

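Regrasped (0.725, 30 N); the tool leans while the phone stays flat. Phone end corners are at crop (148,188) and (175,255), far end at (440,205).

Run:
```python
from plan import *
Ps=np.load("P_scene.npy"); q=lambda p,z:ray(Ps,(np.array(p)+.5)/5+[224.5,164.5],z)
a,b,c=q((148,188),.0115),q((175,252),.0115),q((441,205),.003)
m=(a+b)/2; u=np.array([np.cos(np.radians(-16.5)),np.sin(np.radians(-16.5)),0]); print(a,b,c,np.linalg.norm(a-b),np.linalg.norm(c-b),"centre",m+.0665*u)
s=r.sense(); R=np.array(s['ee_rot'])
C=np.array([.540,.1497,.006]); print("rel in tool",R.T@(C-s['tcp_pos']))
C=m+.0665*u; C[2]=.006;print("rel in tool img",R.T@(C-s['tcp_pos']))
```

```text
[0.4856 0.1917 0.0115] [0.473  0.1428 0.0115] [0.6041 0.1009 0.003 ] 0.05054580238131704 0.1378905606420996 centre [0.5431 0.1484 0.0115]
rel in tool [0.0029 0.0001 0.0202]
rel in tool img [0.006  0.0005 0.019 ]
```

```bash
cat >> plan.py <<'E'
rel=np.array([.004,0,.020]); Q=tool(0,-20)
def ins(a,B,back=0.,up=0.):
    a=np.radians(a); px=np.array([np.cos(a),0,np.sin(a)]); pz=np.array([-np.sin(a),0,np.cos(a)])
    c=np.array([B[0],0,B[1]])+(.067+back)*px+.006*pz
    Rt=Rc@np.c_[px,[0,1,0],pz]@Q
    return O+Rc@c-Rt@rel+[0,0,up], Rt
def phone():
    s=r.sense(); R=np.array(s['ee_rot']); Rp=Rc.T@R@Q.T; c=Rc.T@(s['tcp_pos']+R@rel-O)
    B=c-Rp@[.067,0,.006]; print("phone c mm",c*1e3,"tilt",np.degrees(np.arctan2(Rp[2,0],Rp[0,0])),"yaw",np.degrees(np.arctan2(Rp[1,0],Rp[0,0])),"roll",np.degrees(Rp[2,1]),"B mm",B*1e3)
E
python3 - <<'E'
from plan import *
phone(); delta(*ins(12.5,(-.0645,.0015),.035,.06))
E
```

```text
phone c mm [-137.7753  236.0845  -23.5305] tilt -20.064061349223273 yaw -1.0770781176195496 roll -0.3631575316019111 B mm [-202.7576  237.2658   -6.1842]
turn [-0.0009  0.5683 -0.0179] shift(after turn) [ 0.1648  0.236  -0.1345] in tool now [ 0.0704  0.2337 -0.2034] target [ 0.608  -0.1141  0.1929]
```

>>> drive_tool(steps=[0,0,0,0.004,0,-0.012,0.6,0,0,0,0.012,0,-0.03,0.6,0,0.08,0,0.012,0,-0.035,0.6,0,0.08,0,0.008,0,-0.038,0.6,0,0.08,0,0.006,0,-0.038,0.6,0,0.08,0,0,0,-0.02,0.6,0,0.08,0,0,0,0,0.6,0,0,0,0,0,0,0.6,0,0,0,0,0,0,0.6])

```text
time_s: 10.37
tcp_pos: [0.6247, 0.1241, 0.1784]
ee_rot: [[0.958, -0.284, 0.044], [-0.283, -0.959, -0.015], [0.047, 0.001, -0.999]]
wrist_force: [0.2, 0.9, -1.7]
gripper_width: 0.718
gripper_force: 30.0
```

Run:
```python
from plan import *
s=r.sense(); print(s['time_s'],s['tcp_pos'],s['joints'],s['gripper_force'])
phone(); delta(*ins(12.5,(-.0645,.0015),.035,.06))
```

```text
10.3667 [0.6247 0.1241 0.1784] [ 26.6358  24.8428  -5.4969   2.2279 -57.7787  45.7185] 29.999499320983887
phone c mm [  1.1951 233.8899  88.5156] tilt 2.6785407020000007 yaw -0.8852441543025507 roll -0.4107475165341748 B mm [-65.4441 234.8765  79.3916]
turn [ 0.0036  0.1715 -0.017 ] shift(after turn) [ 0.0495  0.234  -0.0039] in tool now [ 0.0522  0.2332 -0.0118] target [ 0.608  -0.1141  0.1929]
```

>>> drive_tool(steps=[0,0.0245,-0.0024,0,0.0334,0,0.6,0,0.0245,-0.0024,0,0.0334,0,0.6,0,0.0245,-0.0024,0.005,0.0334,0,0.6,0,0.0245,-0.0024,0.01,0.0334,0,0.6,0,0.0245,-0.0024,0.01,0.0334,0,0.6,0,0.0245,-0.0024,0.01,0.0334,0,0.6,0,0.0245,-0.0024,0.01,0.0334,0,0.6,0,0,0,0,0,0,0.6,0,0,0,0,0,0,0.6,0,0,0,0,0,0,0.6])

```text
time_s: 11.2
tcp_pos: [0.6046, -0.1131, 0.185]
ee_rot: [[0.94, -0.27, 0.209], [-0.263, -0.963, -0.061], [0.217, 0.003, -0.976]]
wrist_force: [-0.4, 0.0, -2.3]
gripper_width: 0.731
gripper_force: 30.0
```

Run:
```python
from plan import *
s=r.sense(); print(s['time_s'],s['tcp_pos'],s['joints'],s['gripper_force'])
phone(); delta(*ins(12.5,(-.0645,.0015),.035,.02))
```

```text
11.2 [ 0.6046 -0.1131  0.185 ] [  6.7147  18.2194 -17.7789   7.2351 -42.6482  62.8089] 29.99972105026245
phone c mm [48.3207 -0.0602 79.5831] tilt 12.559312898962324 yaw -0.04540171255365673 roll -0.20623661174298677 B mm [-15.7714  -0.0315  59.1576]
turn [ 0.0034 -0.001  -0.002 ] shift(after turn) [-0.0035  0.      0.0321] in tool now [-0.0036 -0.0001  0.0321] target [ 0.608  -0.1141  0.1529]
```

Run:
```python
from plan import *
delta(*ins(12.5,(-.048,.006)))
print(np.array(r.sense()['ee_rot']).T@Rc@np.c_[[-1,0,0],[0,0,-1]])
```

```text
turn [ 0.0034 -0.001  -0.002 ] shift(after turn) [-0.025  0.     0.057] in tool now [-0.025  -0.0001  0.0569] target [ 0.593  -0.1099  0.1239]
[[-0.9916  0.1295]
 [ 0.0016 -0.0036]
 [ 0.1295  0.9916]]
```

>>> drive_tool(steps=[0,0,0,-0.005,0,0.0114,0.6,0,0,0,-0.005,0,0.0114,0.6,0,0,0,-0.005,0,0.0114,0.6,0,0,0,-0.005,0,0.0114,0.6,0,0,0,-0.005,0,0.0114,0.6,0,0,0,0,0,0,0.6,0,0,0,0,0,0,0.6,0,0,0,0,0,0,0.6])

```text
time_s: 11.87
tcp_pos: [0.594, -0.1089, 0.1256]
ee_rot: [[0.94, -0.267, 0.212], [-0.26, -0.964, -0.061], [0.221, 0.002, -0.975]]
wrist_force: [-0.6, 0.2, -1.2]
gripper_width: 0.727
gripper_force: 30.0
```

Run:
```python
from plan import *
phone(); where()
```

```text
phone c mm [17.4538  1.2695 27.6538] tilt 12.757006995488172 yaw 0.08925484549587606 roll -0.12587562617815923 B mm [-46.5673   1.1563   7.0072]
t 11.8667 tcp cradle mm [16.0072  1.3127 47.9984] px [ 0.992   0.0008 -0.1261] F cradle [-0.9554  0.0173 -0.9057] M [0.1548 0.5147 0.0631] 0.7273749002013201 29.999603927135468
```

>>> drive_tool(steps=[0,0,0,0.0003,0,0.0025,0.6,0,0,0,0,0,0,0.6,0,0,0,0,0,0,0.6])

```text
time_s: 12.12
tcp_pos: [0.5941, -0.1098, 0.1231]
ee_rot: [[0.94, -0.268, 0.212], [-0.261, -0.963, -0.061], [0.221, 0.002, -0.975]]
wrist_force: [-1.2, -0.6, -1.5]
gripper_width: 0.727
gripper_force: 30.0
```

Run:
```python
from plan import *
phone(); where()
```

```text
phone c mm [16.8602  0.3783 25.2344] tilt 12.742449489934863 yaw 0.015987304215601118 roll -0.1452081226231149 B mm [-47.1663   0.3449   4.6041]
t 12.1167 tcp cradle mm [15.4188  0.4303 45.5794] px [ 0.992  -0.0006 -0.1263] F cradle [-1.4262 -0.8522 -1.0473] M [0.1931 0.551  0.0015] 0.7274223774426988 29.999630749225616
```

>>> drive_tool(steps=[0,0,0,0.0002,0,0.0015,0.6,0,0,0,0,0,0,0.6,0,0,0,0,0,0,0.6])

```text
time_s: 12.37
tcp_pos: [0.5942, -0.1101, 0.1213]
ee_rot: [[0.94, -0.268, 0.211], [-0.261, -0.963, -0.061], [0.22, 0.003, -0.976]]
wrist_force: [-0.3, 0.3, -2.1]
gripper_width: 0.728
gripper_force: 30.0
```

>>> drive_tool(steps=[0,0,0,0.0002,0,0.0015,0.6,0,0,0,0,0,0,0.6,0,0,0,0,0,0,0.6])

```text
time_s: 12.62
tcp_pos: [0.5947, -0.1102, 0.1197]
ee_rot: [[0.94, -0.268, 0.211], [-0.261, -0.963, -0.061], [0.22, 0.003, -0.976]]
wrist_force: [-1.1, 0.2, -1.7]
gripper_width: 0.726
gripper_force: 30.0
```

Run:
```python
from plan import *
phone(); where()
```

```text
phone c mm [16.338  0.152 21.821] tilt 12.69050285574135 yaw 0.025276747627337864 roll -0.16850392067157038 B mm [-47.7071   0.1057   1.2487]
t 12.6167 tcp cradle mm [14.9151  0.2122 42.1673] px [ 0.9919 -0.0006 -0.1272] F cradle [-1.5862 -0.1268 -1.2097] M [ 0.2002  0.5949 -0.0024] 0.7261117987080808 29.99959498643875
```

>>> drive_tool(steps=[0,0,0,0.0002,0,0.0015,0.6,0,0,0,0,0,0,0.6,0,0,0,0,0,0,0.6])

```text
time_s: 12.87
tcp_pos: [0.5953, -0.1103, 0.1185]
ee_rot: [[0.94, -0.268, 0.211], [-0.261, -0.963, -0.061], [0.22, 0.003, -0.975]]
wrist_force: [0.3, 0.3, -0.6]
gripper_width: 0.724
gripper_force: 30.0
```

>>> drive_tool(steps=[0,0,0,0.0002,0,0.001,0.6,0,0,0,0,0,0,0.6,0,0,0,0,0,0,0.6])

```text
time_s: 13.12
tcp_pos: [0.5954, -0.1103, 0.1183]
ee_rot: [[0.94, -0.268, 0.211], [-0.261, -0.963, -0.062], [0.22, 0.003, -0.975]]
wrist_force: [-3.3, 1.7, 4.8]
gripper_width: 0.727
gripper_force: 30.0
```

Run:
```python
from plan import *
phone(); where()
```

```text
phone c mm [16.5836  0.2383 20.1723] tilt 12.712590744058279 yaw 0.034921916969035294 roll -0.1655219392556692 B mm [-47.4536   0.1815  -0.4246]
t 13.1167 tcp cradle mm [15.1528  0.2971 40.5181] px [ 0.9919 -0.0004 -0.1268] F cradle [-1.8044  0.7559  5.788 ] M [0.6265 1.2938 0.0329] 0.7271608247359432 30.00193566083908
```

>>> drive_tool(steps=[0,0,0,-0.0001,0,-0.0015,0.6,0,0,0,-0.003,0,0.0004,0.6,0,0,0,-0.003,0,0.0004,0.6,0,0,0,-0.003,0,0.0004,0.6,0,0,0,-0.003,0,0.0004,0.6,0,0,0,0,0,0,0.6,0,0,0,0,0,0,0.6])

```text
time_s: 13.7
tcp_pos: [0.584, -0.1072, 0.1145]
ee_rot: [[0.94, -0.268, 0.211], [-0.261, -0.963, -0.061], [0.219, 0.003, -0.976]]
wrist_force: [0.4, -0.7, -1.3]
gripper_width: 0.73
gripper_force: 30.0
```

Run:
```python
from plan import *
phone(); where()
```

```text
phone c mm [ 4.1488  0.1447 20.6981] tilt 12.679536100285947 yaw 0.03649361998281049 roll -0.1698909004544942 B mm [-59.9003   0.0857   0.1381]
t 13.7 tcp cradle mm [ 2.7297  0.2051 41.0446] px [ 0.9918 -0.0004 -0.1274] F cradle [ 0.0434 -0.5516 -1.3993] M [0.1654 0.5853 0.0302] 0.7303606940104876 29.999593198299408
```

>>> drive_tool(steps=[0,0,0,-0.0025,0,0.0003,0.6,0,0,0,0,0,0,0.6,0,0,0,0,0,0,0.6])

```text
time_s: 13.95
tcp_pos: [0.5819, -0.1066, 0.1139]
ee_rot: [[0.94, -0.268, 0.211], [-0.261, -0.963, -0.061], [0.22, 0.003, -0.976]]
wrist_force: [-0.7, -0.4, -1.3]
gripper_width: 0.727
gripper_force: 30.0
```

Run:
```python
from plan import *
phone(); where()
```

```text
phone c mm [ 1.8893  0.1827 20.8414] tilt 12.700020956901588 yaw 0.02478501290349866 roll -0.16313560551988782 B mm [-62.1524   0.1375   0.2585]
t 13.95 tcp cradle mm [ 0.463   0.2409 41.1875] px [ 0.9919 -0.0006 -0.1271] F cradle [-0.9619 -0.5584 -1.0838] M [ 0.0908  0.6104 -0.0181] 0.72700647961042 29.99955654144287
```

No contact yet; keep sliding in small steps until the end wall is felt.

>>> drive_tool(steps=[0,0,0,-0.002,0,0.0002,0.6,0,0,0,0,0,0,0.6,0,0,0,0,0,0,0.6])

```text
time_s: 14.2
tcp_pos: [0.5801, -0.1061, 0.1132]
ee_rot: [[0.94, -0.268, 0.211], [-0.261, -0.963, -0.061], [0.22, 0.003, -0.976]]
wrist_force: [0.5, -0.6, -1.0]
gripper_width: 0.726
gripper_force: 30.0
```

>>> drive_tool(steps=[0,0,0,-0.0015,0,0.0002,0.6,0,0,0,0,0,0,0.6,0,0,0,0,0,0,0.6])

```text
time_s: 14.45
tcp_pos: [0.5797, -0.1058, 0.1134]
ee_rot: [[0.94, -0.268, 0.213], [-0.261, -0.963, -0.061], [0.222, 0.002, -0.975]]
wrist_force: [2.2, -1.6, -0.0]
gripper_width: 0.732
gripper_force: 30.0
```

Run:
```python
from plan import *
phone(); where()
```

```text
phone c mm [-0.4873  0.4283 21.2343] tilt 12.822191781438027 yaw 0.03296906545690494 roll -0.12587128412317475 B mm [-64.485    0.378    0.5149]
t 14.45 tcp cradle mm [-1.957   0.4729 41.5773] px [ 0.9922 -0.0002 -0.1249] F cradle [ 2.3702 -0.9081 -0.8798] M [-0.3458 -0.0133  0.0225] 0.7324766408578797 30.001028180122375
```

End wall felt at B x −64.5 mm, exactly as predicted, so the phone is tucked. Release and back off.

>>> drive_tool(steps=[0,0,0,0,0,0,0.8,0,0,0,0,0,0,0.9,0,0,0,0,0,0,1,0,0,0,0,0,0,1,0,0,0,0,0,-0.015,1,0,0,0,0,0,-0.03,1,0,0,0,0,0,-0.03,1,0,0,0,0,0,0,1,0,0,0,0,0,0,1])

```text
time_s: 15.2
tcp_pos: [0.5637, -0.1008, 0.1881]
ee_rot: [[0.939, -0.268, 0.216], [-0.261, -0.963, -0.061], [0.224, 0.001, -0.975]]
wrist_force: [-0.2, 0.6, -0.7]
gripper_width: 0.996
gripper_force: 0.0
```

Run:
```python
from plan import *
where(); print(r.sense()['tcp_pos'])
Pw=P("wrist"); np.save("Pw4.npy",Pw)
for n in("scene","side","wrist"): cv2.imwrite(f"pics/{n}4.png",r.capture(n))
a=cv2.imread("pics/side4.png")[175:285,285:385]; b=cv2.imread("pics/wrist4.png"); c=cv2.imread("pics/scene4.png")[175:285,320:420]
top=np.hstack([cv2.resize(x,(320,352),interpolation=cv2.INTER_CUBIC) for x in(a,c)]); 
b=cv2.resize(b[0:300,160:480],(256*320//240-21,300)) if 0 else b[0:240,200:440]
cv2.imwrite("pics/v10.png",np.hstack([cv2.resize(a,(270,297),interpolation=cv2.INTER_CUBIC),cv2.resize(c,(230,297),interpolation=cv2.INTER_CUBIC),cv2.resize(b,(297,297),interpolation=cv2.INTER_CUBIC)]))
```

```text
t 15.2 tcp cradle mm [  7.9386   0.9615 117.4834] px [ 0.9924 -0.0008 -0.1228] F cradle [-0.5592  0.5273 -0.5208] M [ 0.1268  0.5459 -0.    ] 0.9955934109642832 0.0
[ 0.5637 -0.1008  0.1881]
```

View pics/v10.png

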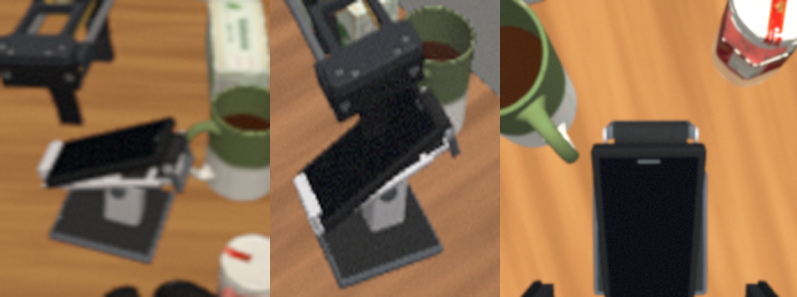

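The side view shows the phone tucked under the lip, top end raised on the roller, screen up. The wrist view shows it centred on the cradle. Closing the fingers and moving above the top end to press.

>>> drive_tool(steps=[0,0,0,0.014,0.001,0,0,0,0,0,0.014,0,0,0,0,0,0,0.014,0,0,0,0,0,0,0,0,0,0,0,0,0,0,0,0,0,0,0,0,0,0,0,0,0,0,0,0,0,0,0,0,0,0,0,0,0,0,0,0,0,0,0,0,0,0,0,0,0,0,0,0])

```text
time_s: 16.18
tcp_pos: [0.6019, -0.1129, 0.1952]
ee_rot: [[0.94, -0.268, 0.211], [-0.261, -0.963, -0.061], [0.22, 0.003, -0.976]]
wrist_force: [-0.5, -0.8, 0.4]
gripper_width: 0.325
gripper_force: 0.0
```

>>> drive_tool(steps=[0,0,0,0,0,0.015,0,0,0,0,0,0,0.015,0,0,0,0,0,0,0.015,0,0,0,0,0,0,0.01,0,0,0,0,0,0,0,0,0,0,0,0,0,0,0])

```text
time_s: 16.68
tcp_pos: [0.6138, -0.1164, 0.1415]
ee_rot: [[0.94, -0.268, 0.211], [-0.261, -0.963, -0.062], [0.22, 0.003, -0.976]]
wrist_force: [-0.0, 0.6, 0.1]
gripper_width: 0.009
gripper_force: 0.0
```

Run:
```python
from plan import *
where()
```

```text
t 16.6833 tcp cradle mm [41.2137 -0.7075 55.7663] px [ 0.9919 -0.0004 -0.1274] F cradle [-0.15    0.6019  0.1579] M [0.1558 0.3637 0.0059] 0.009015188235775523 0.0
```

>>> drive_tool(steps=[0,0,0,0.0002,-0.0005,0.0015,0,0,0,0,0.0002,0,0.0015,0,0,0,0,0.0002,0,0.0015,0,0,0,0,0,0,0,0,0,0,0,0,0,0,0])

```text
time_s: 17.1
tcp_pos: [0.6156, -0.1164, 0.1394]
ee_rot: [[0.94, -0.268, 0.213], [-0.261, -0.963, -0.062], [0.222, 0.002, -0.975]]
wrist_force: [-4.7, 1.5, 7.4]
gripper_width: 0.008
gripper_force: 4.2
```

>>> drive_tool(steps=[0,0,0,0.0002,0,0.0015,0,0,0,0,0.0002,0,0.0015,0,0,0,0,0.0002,0,0.0015,0,0,0,0,0,0,0,0])

```text
time_s: 17.43
tcp_pos: [0.6173, -0.1168, 0.1336]
ee_rot: [[0.94, -0.268, 0.213], [-0.261, -0.963, -0.061], [0.221, 0.002, -0.975]]
wrist_force: [0.8, 0.1, -0.2]
gripper_width: 0.006
gripper_force: 0.0
```

Run:
```python
from plan import *
where()
```

```text
t 17.4333 tcp cradle mm [41.7867 -0.121  47.1452] px [ 0.9921 -0.0008 -0.1256] F cradle [ 0.6369  0.3374 -0.4701] M [ 0.101   0.5056 -0.0172] 0.006038244871388748 0.0
```

The roller snapped over at about 9 N and the force fell to zero. Now pressing it right down.

>>> drive_tool(steps=[0,0,0,0.0003,0,0.002,0,0,0,0,0.0003,0,0.002,0,0,0,0,0.0003,0,0.002,0,0,0,0,0.0003,0,0.002,0,0,0,0,0.0003,0,0.002,0,0,0,0,0,0,0,0])

```text
time_s: 17.93
tcp_pos: [0.6202, -0.1179, 0.1227]
ee_rot: [[0.94, -0.269, 0.21], [-0.261, -0.963, -0.061], [0.219, 0.003, -0.976]]
wrist_force: [-0.2, 0.6, 0.9]
gripper_width: 0.008
gripper_force: 0.0
```

>>> drive_tool(steps=[0,0,0,0.0002,0,0.0015,0,0,0,0,0.0002,0,0.0015,0,0,0,0,0,0,0,0])

```text
time_s: 18.18
tcp_pos: [0.6213, -0.1181, 0.1203]
ee_rot: [[0.94, -0.268, 0.21], [-0.261, -0.963, -0.061], [0.219, 0.003, -0.976]]
wrist_force: [-0.8, 0.2, -1.1]
gripper_width: 0.008
gripper_force: 0.0
```

Run:
```python
from plan import *
where()
```

```text
t 18.1833 tcp cradle mm [41.2347 -0.3376 33.1767] px [ 0.9918 -0.0006 -0.1276] F cradle [-1.1699  0.0162 -0.7536] M [0.126  0.4647 0.0168] 0.008027440049889987 0.0
```

>>> drive_tool(steps=[0,0,0,0.0002,0,0.0015,0,0,0,0,0,0,0,0,0,0,0,0,0,0,0])

```text
time_s: 18.43
tcp_pos: [0.6219, -0.1182, 0.1197]
ee_rot: [[0.94, -0.268, 0.211], [-0.261, -0.963, -0.061], [0.22, 0.003, -0.975]]
wrist_force: [-3.0, 1.8, 1.6]
gripper_width: 0.005
gripper_force: 1.7
```

>>> drive_tool(steps=[0,0,0,0.0002,0,0.0015,0,0,0,0,0,0,0,0,0,0,0,0,0,0,0])

```text
time_s: 18.68
tcp_pos: [0.622, -0.1183, 0.1194]
ee_rot: [[0.94, -0.268, 0.211], [-0.261, -0.963, -0.062], [0.22, 0.003, -0.975]]
wrist_force: [-6.2, 3.0, 10.7]
gripper_width: 0.004
gripper_force: 6.1
```

Run:
```python
from plan import *
where()
```

```text
t 18.6833 tcp cradle mm [41.607  -0.2851 32.1419] px [ 0.9919 -0.0003 -0.1269] F cradle [-2.6569  1.2507 12.3842] M [0.8001 1.6802 0.0298] 0.00420866355113076 6.0502018831903115
```

>>> drive_tool(steps=[0,0,0,0.0001,0,0.001,0,0,0,0,0,0,0,0,0,0,0,0,0,0,0])

```text
time_s: 18.93
tcp_pos: [0.6221, -0.1183, 0.1193]
ee_rot: [[0.94, -0.268, 0.211], [-0.261, -0.963, -0.062], [0.22, 0.003, -0.975]]
wrist_force: [-9.2, 4.3, 15.7]
gripper_width: 0.009
gripper_force: 8.8
```

>>> drive_tool(steps=[0,0,0,-0.0005,0,-0.005,0,0,0,0,-0.002,0,-0.015,0,0,0,0,-0.005,0,-0.03,0,0,0,0,-0.01,0,-0.035,0,0,0,0,-0.01,0,-0.02,0,0,0,0,-0.03,0,0,0,0,0,0,-0.03,0,0,0,0,0,0,0,0,0,0,0,0,0,0,0,0,0])

```text
time_s: 19.68
tcp_pos: [0.5169, -0.0891, 0.1999]
ee_rot: [[0.94, -0.268, 0.211], [-0.26, -0.964, -0.061], [0.219, 0.003, -0.976]]
wrist_force: [0.8, 0.6, 0.3]
gripper_width: 0.008
gripper_force: 0.0
```

Run:
```python
from plan import *
where()
Pw=P("wrist"); w=r.capture("wrist"); s=r.capture("side"); sc=r.capture("scene")
Ps,Pd=np.load("P_scene.npy"),np.load("P_side.npy")
cv2.imwrite("pics/w5.png",w);cv2.imwrite("pics/s5.png",s);cv2.imwrite("pics/c5.png",sc)
# predicted seated outline (top face) vs. dark-blob measurement in the side/scene/wrist views
for nm,Pm,im,old in (("side",Pd,s,"side4"),("scene",Ps,sc,"scene4"),("wrist",Pw,w,None)):
    for t,B in ((0,(-.067,0)),(5,(-.066,0)),(11,(-.0645,0))):
        a=np.radians(t);px=np.array([np.cos(a),0,np.sin(a)]);pz=np.array([-np.sin(a),0,np.cos(a)])
        pts=np.array([proj(Pm,O+Rc@(np.array([B[0],0,B[1]])+x*px+np.array([0,y,0])+.012*pz)) for x,y in((.02,.03),(.115,.03),(.115,-.03),(.02,-.03))])
        m=np.zeros(im.shape[:2],np.uint8); cv2.fillPoly(m,[np.round(pts).astype(int)],255)
        g=cv2.cvtColor(im,cv2.COLOR_BGR2GRAY); print(nm,"tilt",t,"dark frac",np.mean(g[m>0]<60).round(3),"max",g[m>0].max(),pts.round().tolist())
# transect along centreline in the wrist image (cradle x, at z 12): brightness
for y in (0,):
    print([(x,int(cv2.cvtColor(w,cv2.COLOR_BGR2GRAY)[tuple(np.round(proj(Pw,O+Rc@[x/1e3,y,.012])).astype(int)[::-1])])) for x in range(-70,84,3)])
for x in (-30,0,40):
    print(x,[(y,int(cv2.cvtColor(w,cv2.COLOR_BGR2GRAY)[tuple(np.round(proj(Pw,O+Rc@[x/1e3,y/1e3,.012])).astype(int)[::-1])])) for y in list(range(-38,-27))+list(range(28,39))])
```

```text
t 19.6833 tcp cradle mm [-33.3792  -0.2377 145.0761] px [ 0.9918  0.0003 -0.1274] F cradle [0.7352 0.7798 0.0828] M [0.117  0.3508 0.001 ] 0.00754823758576218 0.0
side tilt 0 dark frac 0.966 max 86 [[314.0, 227.0], [346.0, 225.0], [340.0, 241.0], [307.0, 241.0]]
side tilt 5 dark frac 0.841 max 128 [[314.0, 226.0], [344.0, 222.0], [338.0, 238.0], [307.0, 241.0]]
side tilt 11 dark frac 0.733 max 136 [[313.0, 226.0], [343.0, 219.0], [337.0, 234.0], [306.0, 240.0]]
scene tilt 0 dark frac 0.973 max 122 [[339.0, 234.0], [377.0, 214.0], [390.0, 232.0], [350.0, 254.0]]
scene tilt 5 dark frac 0.907 max 137 [[339.0, 234.0], [376.0, 211.0], [388.0, 230.0], [350.0, 253.0]]
scene tilt 11 dark frac 0.819 max 139 [[339.0, 233.0], [374.0, 208.0], [387.0, 227.0], [349.0, 253.0]]
wrist tilt 0 dark frac 0.994 max 123 [[288.0, 190.0], [283.0, 80.0], [358.0, 80.0], [353.0, 190.0]]
wrist tilt 5 dark frac 0.992 max 155 [[288.0, 191.0], [282.0, 81.0], [359.0, 81.0], [353.0, 191.0]]
wrist tilt 11 dark frac 0.985 max 167 [[288.0, 192.0], [280.0, 84.0], [361.0, 84.0], [353.0, 192.0]]
[(-70, 253), (-67, 252), (
[... 544 characters left out ...]
), (-36, 63), (-35, 60), (-34, 60), (-33, 60), (-32, 58), (-31, 54), (-30, 48), (-29, 46), (-28, 48), (28, 34), (29, 46), (30, 46), (31, 43), (32, 39), (33, 44), (34, 54), (35, 57), (36, 60), (37, 90), (38, 107)]
0 [(-38, 155), (-37, 116), (-36, 100), (-35, 77), (-34, 64), (-33, 61), (-32, 56), (-31, 53), (-30, 48), (-29, 46), (-28, 52), (28, 30), (29, 40), (30, 48), (31, 48), (32, 44), (33, 51), (34, 59), (35, 66), (36, 88), (37, 109), (38, 115)]
40 [(-38, 165), (-37, 163), (-36, 163), (-35, 163), (-34, 163), (-33, 164), (-32, 164), (-31, 155), (-30, 81), (-29, 57), (-28, 60), (28, 32), (29, 44), (30, 51), (31, 53), (32, 71), (33, 112), (34, 145), (35, 157), (36, 156), (37, 153), (38, 152)]
```

The image check fits a phone at 0° tilt: side 0.97 dark, against 0.73 at 11°. The roller is over the top edge, and the phone's sides at +32 and −31 mm show it centred. Nothing touches it, so I'm handing in.

```bash
python3 -c "
from station import r
print(r.finish_job())"
```

```text
the job is handed in; nothing more can be done
None
```

The phone is clipped into the stand: bottom under the lip, top pressed past the roller (it snapped at about 9 N), lying flat and centred to about 1 mm, screen up. I let go of it and handed the job in at about 20 s; the mug, jar and salt shaker weren't touched, and no verdict came back.

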